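# Load the relay test fixture from the turntable and start the test

## Robot

A 6-joint arm with a two-finger parallel gripper is mounted at the origin on the work surface. World frame = base frame: x ahead of the robot, y to its left, z up, the work surface at z = 0. Lengths are in m, angles in rad, forces in N, time in s.
With the tool pointing down it reaches from about 0.275 to 0.825 m from the base axis. Payload 4.9 kg.
Tool frame: the origin (TCP) lies midway between the tips of the shut fingers; the grasp point (between the pads) lies 19 mm behind it (bot.grip_depth is the distance from the TCP to the grasp point, in m); z points along the fingers, y is the line along which they close (so a half turn about z gives the same grasp; the last joint's range is limited). The gripper opens to 85 mm and grips with 20 to 120 N. Pads are 22 mm wide; open, the fingers measure 114 mm over their backs; the gripper's body (76 mm by 85 mm) begins 54 mm behind the grasp point. The pads swing forward as they close: fully open they stand 13 mm farther back than shut.
Start: joints at [-1.349, 0.326, -0.193, 1.052, 0, 1.437], TCP at [0.192, -0.516, 0.231] pointing down, gripper open.
Joint ranges: [-2.65, 2.65], [-0.97, 1.79], [-1.3, 1.35], [-1.93, 2.1], [-1.47, 1.37], [-3.14, 3.14]. Speed limits (rad/s): [2.57, 2.57, 3.14, 3.14, 3.14, 3.14].

## Interface

Orientations are given as a unit quaternion [w, x, y, z].
In Python, from cell import bot gives the robot as it stands. Calls block until the motion is done:
- bot.move_pose(position, orientation): joint-space move of the TCP to a pose.
- bot.move_linear(position, speed=0.15, rotation=None, until_force=None): straight line of the TCP; rotation=None keeps the orientation; speed is the mean speed in m/s. With until_force (N) it stops when the force on the tool has changed by that much, and returns True; else False.
- bot.goto_joints(angles): joint-space move.
- bot.set_gripper(opening, grasp_force=None): opening from 0.0 (shut) to 1.0 (fully open); grasp_force is the grip in N (None keeps the last); returns when the fingers have stopped.
- bot.wait(seconds).
- bot.solve_ik(position, orientation): joint angles nearest the present ones, or None.
- bot.camera(name): name is "side" or "top" or "wrist"; returns the picture (384x512x3 uint8, red, green, blue); there is no depth.
- bot.calibration(name): a dict with "mtx" (3x3 intrinsics, pixels), "extrinsics" (4x4, takes a point from world to camera coordinates); the wrist camera has in their place "hand_eye" (4x4, takes a point from camera to tool coordinates, whose origin is the TCP and whose axes are the flange's). Camera axes: x right, y down, z forward; pixel columns grow to the right and rows downward; lengths in m; the calibration is good to about 2 mm. A picture is of the moment at which its call begins: read the wrist's pose just before it. calibration takes no time and is no camera call.
A pose or a line that the arm cannot do raises bot.PlanningError and nothing moves.
- bot.close_job(): hands the job in; it is judged then, once.
Trained networks look in the newest picture that a camera, given by its name, has taken for a name from the list of things; names that differ only in an ending like _2 or _b are one class to them, and where a whole thing is asked for, a point or a joint stands for the part that bears it (a point fixed in the world has none). Each returns a list of dicts, best first, with "confidence" (0 to 1); they miss things now and then, are a little off and sometimes report something else, mostly with a low value. They report only what shows in the picture. A call takes as long as a camera call. They do not tell look-alikes from the thing itself.
- bot.search_frame(camera, thing): "bbox" ([left, top, width, height] in pixels, round what is visible of it).
Readings, each from a call of its own:
- bot.read_clock(): time.
- bot.read_joint_positions(): joint angles.
- bot.read_joint_vel(): joint speeds.
- bot.read_joint_efforts(): joint torques, N m.
- bot.read_position(): TCP position.
- bot.read_tool_rot(): TCP orientation.
- bot.read_ft_force(): force on the tool from outside, world axes, zero at the start.
- bot.read_moment(): the same for the moment, N m.
- bot.read_gripper_width(): opening from 0.0 (shut) to 1.0 (fully open).
- bot.read_finger_force(): force on a finger pad.
Only numpy, scipy, OpenCV 4.12 (cv2) and the standard library are available. Lean on these libraries where they do the work, as an engineer would, in place of code of your own. Each camera call takes 0.05 s, during which the arm holds its last target. There are 200 camera calls.

## Task

Slide the fixture's clear cover fully open and put every blue-capped relay that is on the turntable upright into a pocket of its own, seated fully down. Then slide the cover fully shut and, after that, throw the test lever fully on. The tipped red-capped relay is a mis-feed: lift it off the turntable and leave it in the red reject bin before you finish, and leave everything else on the bench where it is.

Things in the scene. Friction and masses are not known exactly. Their poses are not given: they have to be found in the camera images.
- fixture: black test fixture with four pockets, fixed to the bench. Origin: on the bench surface under the middle of the pocket block; z up. The block is 170 mm (x) by 140 mm (y), its top 35 mm above the bench. Steel rails run along the fixture's y at x = -95 and +95 mm (14 mm thick, tops 82 mm above the bench, from y = -70 to +230 mm); the cover parks over the +y half
- cover (a joint): clear sliding cover of the fixture, 206 x 136 x 6 mm, underside 82 mm above the bench, plate top 88 mm. Value: its slide along the fixture's +y in m; 0 = closed (over the pockets, against its stop), 0.15 = fully open. It stays where it is left
- cover_handle (a point): top middle of the red upright handle bar on the cover: 70 mm long along the fixture's x, 14 mm thick along its y, 38 mm tall (126 mm down to 88 mm above the bench). Moves with the cover; axes as the fixture's
- turntable: grey foot of the turntable, fixed. Origin: on the bench surface under the spin axis; z up. The aluminium platter on it is 290 mm across and its top is 40 mm above the bench; the platter spins freely with almost no friction, without stops
- bin: open red reject bin, fixed, 110 mm (x) by 100 mm (y), 55 mm tall, walls and floor 4 mm. Origin: centre of its underside
- test_lever_base: yellow block that carries the test lever, fixed. Origin: centre of its underside; its x axis is the way in which the lever is thrown
- test_lever (a joint): black test lever, 80 mm long: angle in rad, about 0 = off (leaning to the block's -x), 1.0 = fully on (leaning to the block's +x). It stays where it is left
- test_lever_tip (a point): tip of the test lever
- reject: the mis-fed relay with a red cap, lying tipped over on its wide side on the turntable. As it lies: 64 mm long (its x), 55 mm wide (its y), 38 mm tall. Origin: centre of the face it lies on at the start; z up at the start
- pocket0 (a point): centre of the mouth of a fixture pocket, 35 mm above the bench, at x = -38, y = -36 mm in the fixture; axes as the fixture's. The pocket is 70 mm along x, 44 mm along y and 20 mm deep; chamfered 2 mm
- pocket1 (a point): centre of the mouth of a fixture pocket, 35 mm above the bench, at x = -38, y = 36 mm in the fixture; axes as the fixture's. The pocket is 70 mm along x, 44 mm along y and 20 mm deep; chamfered 2 mm
- pocket2 (a point): centre of the mouth of a fixture pocket, 35 mm above the bench, at x = 38, y = -36 mm in the fixture; axes as the fixture's. The pocket is 70 mm along x, 44 mm along y and 20 mm deep; chamfered 2 mm
- pocket3 (a point): centre of the mouth of a fixture pocket, 35 mm above the bench, at x = 38, y = 36 mm in the fixture; axes as the fixture's. The pocket is 70 mm along x, 44 mm along y and 20 mm deep; chamfered 2 mm
- relay0: blue-capped relay module (may be absent), standing on the turntable: 64 mm long (its x), 38 mm wide (its y), 55 mm tall, heavy at the foot. Origin: centre of its underside; z up. Either way round fits a pocket, and any pocket will do
- relay1: blue-capped relay module (may be absent), standing on the turntable: 64 mm long (its x), 38 mm wide (its y), 55 mm tall, heavy at the foot. Origin: centre of its underside; z up. Either way round fits a pocket, and any pocket will do
- relay2: blue-capped relay module (may be absent), standing on the turntable: 64 mm long (its x), 38 mm wide (its y), 55 mm tall, heavy at the foot. Origin: centre of its underside; z up. Either way round fits a pocket, and any pocket will do
- relay3: blue-capped relay module (may be absent), standing on the turntable: 64 mm long (its x), 38 mm wide (its y), 55 mm tall, heavy at the foot. Origin: centre of its underside; z up. Either way round fits a pocket, and any pocket will do
- screwdriver: bystander, to be left alone: screwdriver lying at the left. Origin: its underside at the grip's middle
- tape: bystander, to be left alone: yellow tape roll, 90 mm across, 22 mm tall. Origin: its underside centre
- flux: bystander, to be left alone: amber jar, 48 mm across, 85 mm tall. Origin: its underside centre
- brush: bystander, to be left alone: brush at the right. Origin: its underside at the grip's middle
- meter: bystander, to be left alone: orange meter, 140 x 75 x 35 mm. Origin: its underside centre
- cup: bystander, to be left alone: white cup, 80 mm across, 85 mm tall. Origin: its underside centre
- heatsink: bystander, to be left alone: aluminium block, 90 x 60 x 30 mm. Origin: its underside centre
Mind the look-alikes: they are no part of the job. Several things have the shape of the test_lever_base; the one meant has the colours described above.

How it is judged:
On the way, in this order (a step that is already met when the one before it is completed fails the run):
1. the cover has been slid fully open (value of joint cover above 0.135 m), for 0.2 s.
2. every relay present is seated in a pocket while the cover is open (x of relay0 in the frame of fixture between -0.055 and 0.055 m and y of relay0 in the frame of fixture between -0.055 and 0.055 m and z of each of relay0, relay1, relay2, relay3 in the frame of fixture below 0.02 m and angle between each of relay0, relay1, relay2, relay3's own z axis and vertical below 0.1 rad and x of relay1 in the frame of fixture between -0.055 and 0.055 m and y of relay1 in the frame of fixture between -0.055 and 0.055 m and x of relay2 in the frame of fixture between -0.055 and 0.055 m and y of relay2 in the frame of fixture between -0.055 and 0.055 m and x of relay3 in the frame of fixture between -0.055 and 0.055 m and y of relay3 in the frame of fixture between -0.055 and 0.055 m and value of joint cover above 0.12 m), for 0.2 s.
3. the cover is shut over the seated relays (x of relay0 in the frame of fixture between -0.055 and 0.055 m and y of relay0 in the frame of fixture between -0.055 and 0.055 m and z of each of relay0, relay1, relay2, relay3 in the frame of fixture below 0.02 m and angle between each of relay0, relay1, relay2, relay3's own z axis and vertical below 0.1 rad and x of relay1 in the frame of fixture between -0.055 and 0.055 m and y of relay1 in the frame of fixture between -0.055 and 0.055 m and x of relay2 in the frame of fixture between -0.055 and 0.055 m and y of relay2 in the frame of fixture between -0.055 and 0.055 m and x of relay3 in the frame of fixture between -0.055 and 0.055 m and y of relay3 in the frame of fixture between -0.055 and 0.055 m and value of joint cover below 0.012 m), for 0.2 s.
4. the test lever is thrown on, with the cover shut (value of joint test_lever above 0.85 rad and value of joint cover below 0.012 m), for 0.2 s.
At the end, for the whole second after the job is handed in: Every blue-capped relay present stands upright (within 0.1 rad) in a pocket, its underside within 5 mm of the pocket's floor; the cover is within 12 mm of shut; the lever is past 0.85 rad; the red-capped relay lies inside the reject bin, below the rim; all at rest (all of step 4 and x of relay0 in the frame of fixture between -0.055 and 0.055 m and y of relay0 in the frame of fixture between -0.055 and 0.055 m and z of each of relay0, relay1, relay2, relay3 in the frame of fixture below 0.02 m and angle between each of relay0, relay1, relay2, relay3's own z axis and vertical below 0.1 rad and x of relay1 in the frame of fixture between -0.055 and 0.055 m and y of relay1 in the frame of fixture between -0.055 and 0.055 m and x of relay2 in the frame of fixture between -0.055 and 0.055 m and y of relay2 in the frame of fixture between -0.055 and 0.055 m and x of relay3 in the frame of fixture between -0.055 and 0.055 m and y of relay3 in the frame of fixture between -0.055 and 0.055 m and x of reject in the frame of bin between -0.05 and 0.05 m and y of reject in the frame of bin between -0.045 and 0.045 m and z of reject in the frame of bin below 0.055 m and linear speed of each of reject, relay0, relay1, relay2, relay3 below 0.02 m/s); the robot touches nothing.
It fails at once if a bystander is moved more than 4 cm (distance of any of screwdriver, tape, flux, brush, meter, cup, heatsink from where it was at the start of the episode above 0.04 m).
Of relay0, relay1, relay2, relay3 only 2 to 4 are there at a start; the rules pass over those that are not, and their reading is None.
At some moment in a run one of relay0, relay1, relay2, relay3, reject may be knocked a few centimetres aside while the robot is not near it.
It also fails if it takes over 210 s, if anything falls off the work surface, if the arm or the gripper's body presses on something with over 40 N, if the wrist force passes 120 N, or if a joint passes its speed limit or range.

## Working session

There is one attempt and no reset: what is moved stays moved. The work goes in short steps, each a Python script; the robot and the scene stay as the last script left them, time stands still between calls to the robot, and variables do not carry over. Pictures are saved under pics/ and viewed, at most 14 in all, crops included, and the job is handed in when it is done.

```bash
ls; mkdir -p pics; python3 - <<'E'
from cell import bot
import cv2,numpy as np
np.set_printoptions(precision=4,suppress=True)
for n in("top","side"):
    im=bot.camera(n); cv2.imwrite(f"pics/{n}0.png",cv2.resize(im[:,:,::-1],(800,600),interpolation=cv2.INTER_CUBIC))
    cv2.imwrite(f"{n}0raw.png",im[:,:,::-1])
    c=bot.calibration(n); print(n,c["mtx"],c["extrinsics"])
print(bot.calibration("wrist"))
print(bot.read_clock(),bot.read_position(),bot.read_tool_rot())
E
```

```text
pics
top [[423.3108   0.     255.0961]
 [  0.     423.3108 191.4552]
 [  0.       0.       1.    ]] [[ 0.0026 -1.      0.0013  0.0183]
 [-0.9978 -0.0027 -0.066   0.5701]
 [ 0.066  -0.0011 -0.9978  1.4443]
 [ 0.      0.      0.      1.    ]]
side [[459.3894   0.     264.1387]
 [  0.     459.3894 198.4058]
 [  0.       0.       1.    ]] [[-0.8264 -0.5629  0.0128  0.4841]
 [-0.3977  0.5674 -0.721   0.2914]
 [ 0.3986 -0.601  -0.6928  1.4777]
 [ 0.      0.      0.      1.    ]]
{'mtx': array([[326.5782,   0.    , 256.0629],
       [  0.    , 326.5782, 191.4065],
       [  0.    ,   0.    ,   1.    ]]), 'hand_eye': array([[-0.0002, -0.9499, -0.3126,  0.0811],
       [ 1.    , -0.0003,  0.0002, -0.0004],
       [-0.0002, -0.3126,  0.9499, -0.1432],
       [ 0.    ,  0.    ,  0.    ,  1.    ]])}
0.1 [ 0.1915 -0.515   0.2306] [-0.0008  0.9842  0.177  -0.    ]
```

View pics/top0.png

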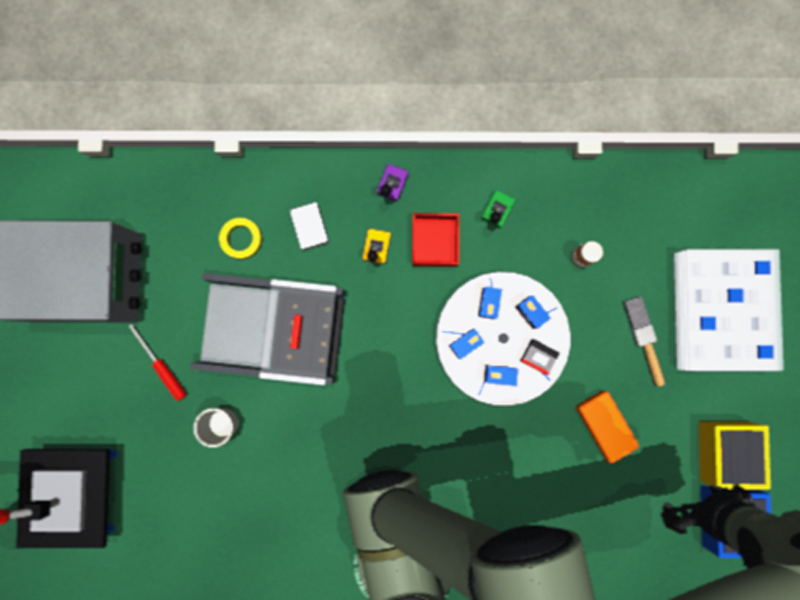

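View pics/side0.png

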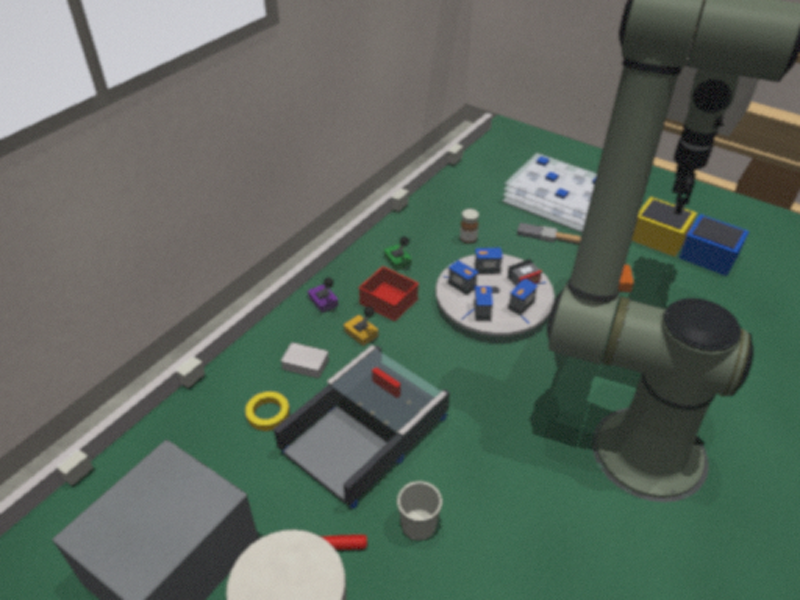

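Top picture (800x600): the four blue relays stand at (490,302), (533,311), (466,343) and (501,375), and the tipped red reject lies at (540,357). The turntable is at (503,338), the bin at (436,240), and the closed cover's handle at (296,331). The fixture's +y runs to the left.

Look-alikes for the lever base are purple (392,182), green (498,208) and yellow (376,246). The description says yellow. For the relays, the blue squares on the tray at the right and the blue box are not on the turntable.

Next I'll take wrist views to measure and check these.

```bash
cat > h.py <<'E'
from cell import bot
import cv2,numpy as np
from scipy.spatial.transform import Rotation as Ro
np.set_printoptions(precision=4,suppress=True)
def q(phi): return [0,np.cos(phi/2),np.sin(phi/2),0]   # tool down, tool x at angle phi, tool y (closing) at phi-90deg
def best(phi,p):  # half turn giving the smaller last joint
    j1=np.arctan2(p[1],p[0]); w=lambda a:(a+np.pi)%(2*np.pi)-np.pi
    return min((phi,phi+np.pi),key=lambda a:abs(w(j1+np.pi-a)))
def cam(name):    # picture, K, world->cam
    if name=="wrist":
        T=np.eye(4);w,x,y,z=bot.read_tool_rot();T[:3,:3]=Ro.from_quat([x,y,z,w]).as_matrix();T[:3,3]=bot.read_position()
        c=bot.calibration(name);return bot.camera(name),c["mtx"],np.linalg.inv(T@c["hand_eye"])
    c=bot.calibration(name);return bot.camera(name),c["mtx"],c["extrinsics"]
def ray(uv,K,E):
    d=E[:3,:3].T@np.linalg.inv(K)@np.array([uv[0],uv[1],1.]);return -E[:3,:3].T@E[:3,3],d
def at(uv,K,E,z):
    o,d=ray(uv,K,E);return o+d*(z-o[2])/d[2]
def tri(obs):     # [(uv,K,E)] -> point, residual
    A=np.zeros((3,3));b=np.zeros(3);L=[]
    for uv,K,E in obs:
        o,d=ray(uv,K,E);d=d/np.linalg.norm(d);P=np.eye(3)-np.outer(d,d);A+=P;b+=P@o;L.append((o,P))
    x=np.linalg.solve(A,b);return x,max(np.linalg.norm(P@(x-o)) for o,P in L)
def proj(X,K,E):
    c=K@(E[:3,:3]@np.asarray(X)+E[:3,3]);return c[:2]/c[2]
def look(p,phi,t=0.4):   # put wrist camera so that p is on its axis at distance t
    p=np.array(p,float);o=.081-.3126*t;h=-.1432+.95*t
    bot.move_pose([p[0]-o*np.cos(phi),p[1]-o*np.sin(phi),p[2]+h],q(phi))
    bot.wait(.3)
def mask(im,col):
    hsv=cv2.cvtColor(im,cv2.COLOR_RGB2HSV)
    r={"blue":[((100,130,60),(125,255,255))],"red":[((0,150,80),(7,255,255)),((173,150,80),(180,255,255))],"yellow":[((18,140,90),(32,255,255))]}[col]
    m=sum(cv2.inRange(hsv,*x) for x in r).astype(np.uint8)
    return cv2.morphologyEx(m,cv2.MORPH_OPEN,np.ones((5,5),np.uint8))
def save(im,name): cv2.imwrite(f"pics/{name}.png",cv2.resize(im[:,:,::-1],(800,600),interpolation=cv2.INTER_CUBIC))
E
python3 - <<'E'
from h import *
c=bot.calibration("top");K,E=c["mtx"],c["extrinsics"]
s=.64
for n,u,z in [("r",(490,302),.095),("r",(533,311),.095),("r",(466,343),.095),("r",(501,375),.095),("rej",(540,357),.078),("tt",(503,338),.04),("bin",(436,240),.055),("handle",(296,331),.126),("lev",(376,246),.02),("railTL",(205,277),.082),("railTR",(340,288),.082),("railBL",(198,366),.082),("railBR",(333,381),.082),("flux",(588,252),.04),("meter",(608,427),.035)]:
    p=at((u[0]*s,u[1]*s),K,E,z);print(n,p,np.hypot(*p[:2]))
tt=at((503*s,338*s),K,E,.04)
for i,dp in enumerate((0,.0)):
    look(tt+[0,[-.05,.05][i],.03],np.pi,.45 if i==0 else .45)
    im,K2,E2=cam("wrist");save(im,f"w{i}");np.savez(f"w{i}.npz",im=im,K=K2,E=E2)
print(bot.read_clock(),bot.read_joint_positions())
E
```

```text
r [ 0.5595 -0.1717  0.095 ] 0.585310387830437
r [ 0.5409 -0.2617  0.095 ] 0.6008880847164227
r [ 0.4736 -0.1211  0.095 ] 0.4888783551314626
r [ 0.4074 -0.1937  0.095 ] 0.4510710781451172
rej [ 0.4446 -0.2789  0.078 ] 0.5248267943566539
tt [ 0.4847 -0.2072  0.04  ] 0.5271158550922144
bin [ 0.6965 -0.061   0.055 ] 0.6991954308377814
handle [0.4972 0.2293 0.126 ] 0.5475297102445988
lev [0.6882 0.0703 0.02  ] 0.6917801853225353
railTL [0.6118 0.4305 0.082 ] 0.7480843499258628
railTR [0.5892 0.1441 0.082 ] 0.6065665461407286
railBL [0.4239 0.441  0.082 ] 0.6117575466323614
railBR [0.3933 0.1571 0.082 ] 0.42354492650554354
flux [ 0.6733 -0.3949  0.04  ] 0.7805758424482419
meter [ 0.2934 -0.4334  0.035 ] 0.5233288688272956
3.125 [-0.5187  0.0881 -0.1824  1.3007 -0.0001 -0.5173]
```

View pics/w0.png

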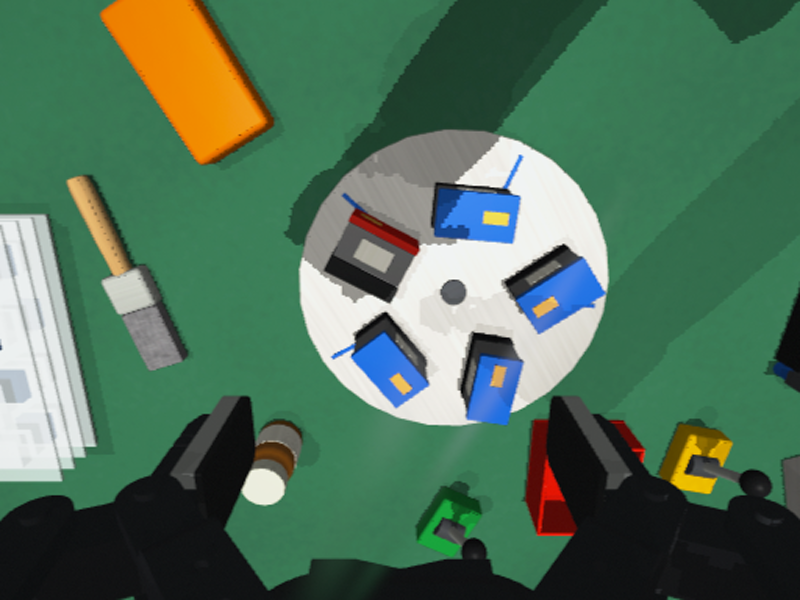

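The wrist view shows four upright blue relays, at (477,213), (555,288), (392,366) and (493,377), and the tipped red-capped reject at (375,254). The thin blue whiskers are leads. The yellow lever base is at (697,460), clearly distinct from the green one at (450,520). I'll measure the relays and look at the fixture from two places.

```bash
cat >> h.py <<'E'
def quad(m):  # min-area rects of blobs -> list of (area, 4 corners)
    cs,_=cv2.findContours(m,cv2.RETR_EXTERNAL,cv2.CHAIN_APPROX_NONE)
    return [(cv2.contourArea(c),c[:,0,:].astype(float)) for c in cs if cv2.contourArea(c)>150]
def rect(cont,K,E,z): # project contour to plane z and fit a rectangle: centre, (long,short), yaw of long axis
    P=np.array([at(u,K,E,z)[:2] for u in cont])
    (c,s,a)=cv2.minAreaRect((P*1000).astype(np.float32)); a=np.deg2rad(a)
    if s[0]<s[1]: s=s[::-1]; a+=np.pi/2
    return np.array(c)/1000,s,(a+np.pi/2)%np.pi-np.pi/2
E
python3 - <<'E'
from h import *
D=[np.load(f"w{i}.npz") for i in (0,1)]
R=[]
for d in D:
    r=[rect(c,d["K"],d["E"],.095)+(np.mean(cv2.boxPoints(cv2.minAreaRect(c.astype(np.float32))),0),) for a,c in quad(mask(d["im"],"blue"))]
    r=[x for x in r if np.hypot(*(x[0]-[.485,-.207]))<.15];R.append(r)
    for x in r:print(x)
for x in R[0]:
    y=min(R[1],key=lambda y:np.hypot(*(y[0]-x[0])));print(tri([(x[3],D[0]["K"],D[0]["E"]),(y[3],D[1]["K"],D[1]["E"])]))
for i,o in enumerate(((-.03,0),(.03,.08))):
    look(np.array([.5+o[0],.27+o[1],.08]),np.pi-.09,.45)
    im,K2,E2=cam("wrist");save(im,f"f{i}");np.savez(f"f{i}.npz",im=im,K=K2,E=E2)
    for a,c in quad(mask(im,"red")): print("red",a,rect(c,K2,E2,.126))
E
```

```text
(array([ 0.5615, -0.1749]), (66.52721405029297, 38.56801986694336), np.float64(-0.13983127040542787), array([315.5771, 249.0475], dtype=float32))
(array([ 0.5417, -0.2662]), (64.32194519042969, 38.416770935058594), np.float64(0.6583655791377505), array([248.8281, 236.2582], dtype=float32))
(array([ 0.4751, -0.1246]), (63.5615348815918, 41.22079849243164), np.float64(-0.9684354940638857), array([358.1618, 189.1029], dtype=float32))
(array([ 0.4083, -0.1973]), (63.79683303833008, 37.94108963012695), np.float64(1.4810825523114515), array([304.4923, 137.5876], dtype=float32))
(array([ 0.5617, -0.1743]), (66.54713439941406, 37.18770980834961), np.float64(-0.1481975909699118), array([243.9054, 248.5676], dtype=float32))
(array([ 0.5415, -0.2656]), (65.21244049072266, 39.61880874633789), np.float64(0.6657550522143931), array([176.3028, 235.7173], dtype=float32))
(array([ 0.4754, -0.1234]), (63.777610778808594, 41.512901306152344), np.float64(-0.9710658982725571), array([282.5016, 189.3259], dtype=float32))
(array([ 0.4084, -0.1964]), (63.22492980957031, 38.160491943359375), np.float64(1.482
[... 314 characters left out ...]
 np.float64(1.3536322918955141e-05))
red 1561.0 (array([0.5915, 0.0018]), (113.32117462158203, 49.895286560058594), np.float64(-1.0217082033768539))
red 573.5 (array([0.4934, 0.2328]), (78.68962860107422, 13.917173385620117), np.float64(-0.11258247192200965))
red 1195.0 (array([0.3806, 0.4712]), (82.31806945800781, 20.688310623168945), np.float64(0.6388451409796874))
red 3962.5 (array([0.6388, 0.0243]), (114.53779602050781, 106.62474060058594), np.float64(1.5673264942106324))
red 895.5 (array([0.4958, 0.2368]), (75.53921508789062, 21.198280334472656), np.float64(-0.10520032253836487))
red 1293.0 (array([0.394 , 0.4892]), (79.72317504882812, 20.52521514892578), np.float64(0.6421050498910263))
```

View pics/f0.png

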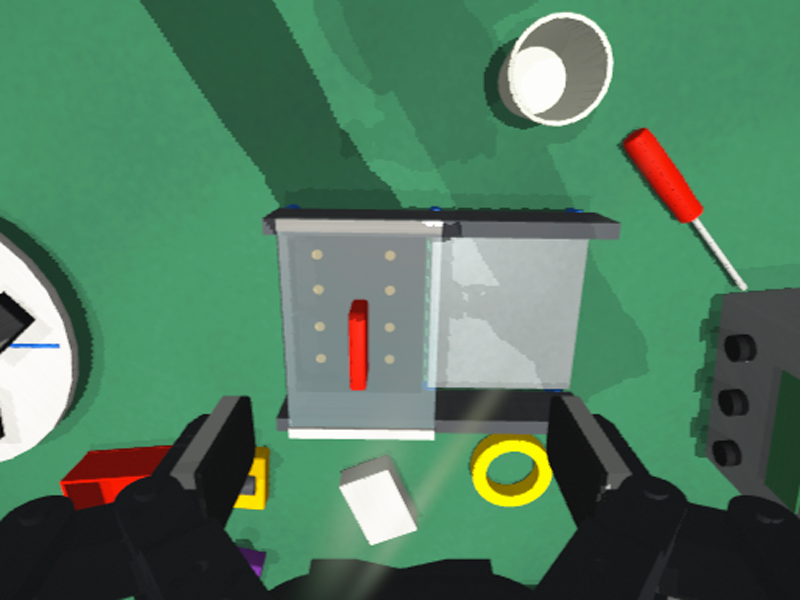

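View pics/f1.png

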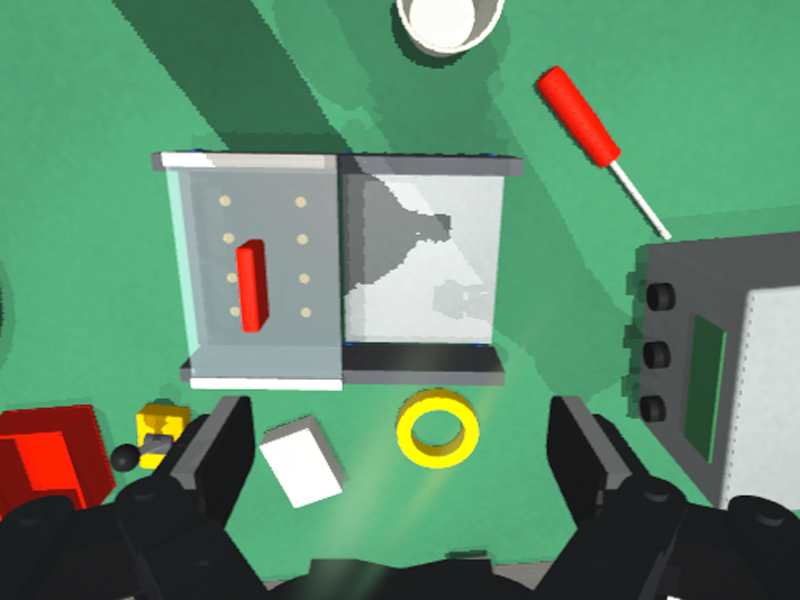

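Both fixture views show the closed clear cover over four pockets, with eight tan pins. In f0 the pins span (317..390, 255..359) and the handle is at (358,345). In f1 they span (225..306, 202..312) and the handle is at (253,287). I'll triangulate the pins and rail ends to get the fixture pose.

```bash
python3 - <<'E'
from h import *
D=[np.load(f"f{i}.npz") for i in (0,1)]
S=[[(317,255),(390,255),(318,290),(390,290),(320,327),(390,327),(321,359),(390,359)],[(225,202),(301,202),(228,239),(302,239),(232,278),(304,279),(235,312),(306,312)]]
ref=[]
for d,s in zip(D,S):
    g=d["im"].astype(float); r=[]
    for u in s:
        u=np.array(u)*.64; x,y=u.round().astype(int)
        w=g[y-5:y+6,x-5:x+6,0]-g[y-5:y+6,x-5:x+6,2]; w=np.clip(w-np.median(w)-8,0,None)
        yy,xx=np.mgrid[y-5:y+6,x-5:x+6]; r.append([(w*xx).sum()/w.sum(),(w*yy).sum()/w.sum()])
    ref.append(r)
P=[]
for a,b in zip(*ref):
    X,e=tri([(a,D[0]["K"],D[0]["E"]),(b,D[1]["K"],D[1]["E"])]);P.append(X);print(X,e)
P=np.array(P);print("mean",P.mean(0)); v=(P[1::2]-P[0::2]).mean(0);print("y dir",v,np.linalg.norm(v),"yaw",np.arctan2(-v[0],v[1]))
w=P[-2:].mean(0)-P[:2].mean(0);print(w,np.arctan2(w[1],w[0]))
# handle top end corners & rail tip corners picked by eye (800 px)
for n,a,b in [("handle far end",(359,389),(252,331)),("rail +x,-y outer tip",(277,430),(181,380)),("rail -x,+y outer",(620,222),(522,157)),("coverplate +x+y",(435,438),(342,388)),("bin corner",(62,484),None)]:
    if b: print(n,tri([(np.array(a)*.64,D[0]["K"],D[0]["E"]),(np.array(b)*.64,D[1]["K"],D[1]["E"])]))
E
```

```text
[0.4386 0.1898 0.0159] 3.6724053854201015e-05
[0.4462 0.2617 0.0159] 2.5696856023574324e-05
[0.4746 0.1859 0.0151] 2.794912514026714e-05
[0.4819 0.258  0.0162] 6.779673442535003e-06
[ 0.5228  0.1773 -0.0103] 0.0013884964131654469
[0.5217 0.2537 0.0159] 2.0383038658606092e-05
[ 0.5616  0.1729 -0.0123] 0.0011187639497578998
[0.5574 0.2501 0.0165] 3.419226728300464e-05
mean [0.5006 0.2187 0.0091]
y dir [0.0024 0.0744 0.014 ] 0.07573988179484045 yaw -0.032564926323661904
[ 0.1171 -0.0143 -0.0138] -0.12131535498502097
handle far end (array([0.5332, 0.2296, 0.1248]), np.float64(3.660029869772886e-05))
rail +x,-y outer tip (array([0.5907, 0.1411, 0.0839]), np.float64(0.0002529915099193513))
rail -x,+y outer (array([0.4197, 0.458 , 0.0852]), np.float64(1.687868314976569e-05))
coverplate +x+y (array([0.6066, 0.2903, 0.0946]), np.float64(9.023357109158551e-05))
```

The pins give fixture origin (0.498, 0.220) and yaw -0.1035. The 72 mm pitch and the rail tip both agree with that. The handle sits at fixture y of about +13 mm. Next I'll slide the cover open.

```bash
cat >> h.py <<'E'
F=np.array([.4980,.2200]);YAW=-.1035
def fx(x,y,z): c,s=np.cos(YAW),np.sin(YAW);return np.array([F[0]+c*x-s*y,F[1]+s*x+c*y,z])
def loc(p): c,s=np.cos(YAW),np.sin(YAW);d=np.asarray(p)[:2]-F;return np.array([c*d[0]+s*d[1],-s*d[0]+c*d[1]])
PH=np.pi+YAW
E
python3 - <<'E'
from h import *
bot.set_gripper(.6,40)
bot.move_pose(fx(0,.012,.18),q(PH))
print(bot.move_linear(fx(0,.012,.100),.1,until_force=15))
bot.set_gripper(0,40);print(bot.read_gripper_width(),bot.read_finger_force(),loc(bot.read_position()))
print(bot.move_linear(fx(0,.156,.100),.08,until_force=30),loc(bot.read_position()),bot.read_ft_force())
bot.set_gripper(.6);bot.move_linear(fx(0,.15,.2),.2)
for i,y in enumerate((.0,.06)):
    look(fx(0,y,.035),PH,.42);im,K,E=cam("wrist");save(im,f"o{i}");np.savez(f"o{i}.npz",im=im,K=K,E=E)
print(bot.read_clock())
E
```

```text
False
0.15149186971135106 39.77341711521149 [0.0004 0.0121]
False [0.0006 0.1495] [ -3.6894 -20.6861  14.5043]
13.45
```

View pics/o0.png

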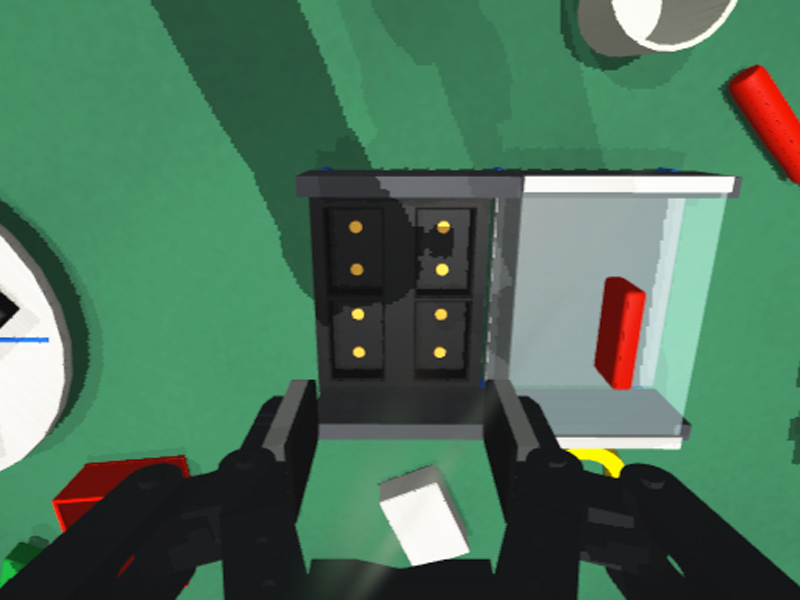

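The cover is open: the handle stopped at fixture y = 0.1495. All four pockets are clear, centred at about (356,248), (443,248), (358,333) and (440,333). Now the first pick, and I'll check the fit.

```bash
cat >> h.py <<'E'
TT=np.array([.485,-.207]);POCK=[(-.038,-.036),(-.038,.036),(.038,-.036),(.038,.036)]
def relays():
    im,K,E=cam("wrist");out=[]
    for a,c in quad(mask(im,"blue")):
        p,s,y=rect(c,K,E,.0935)
        if np.hypot(*(p-TT))<.15 and s[0]>30: out.append((p,s,y))
    return im,out
def pick():
    look([TT[0],TT[1],.08],np.pi,.42)
    im,R=relays()
    ok=[r for r in R if 59<r[1][0]<71 and 34<r[1][1]<44]
    print("seen",len(R),"ok",len(ok))
    if not ok: save(im,"fail%d"%bot.read_clock());return False
    p,s,a=max(ok,key=lambda r:min([np.hypot(*(r[0]-o[0])) for o in R if o is not r],default=1))
    print("relay",p,s,a)
    phi=best(a,p);bot.set_gripper(.68,40)
    bot.move_pose([*p,.16],q(phi))
    if bot.move_linear([*p,.063],.12,until_force=15): print("hit",bot.read_position());bot.move_linear([*p,.2]);return False
    bot.set_gripper(0,45);w=bot.read_gripper_width();print("width",w*85,"f",bot.read_finger_force())
    bot.move_linear([*p,.2],.15)
    return w>.3
def place(k):
    x,y=POCK[k];t=fx(x,y,0);phi=best(YAW,t)
    bot.move_pose([t[0],t[1],.2],q(phi))
    bot.move_linear([t[0],t[1],.062],.15)
    hit=bot.move_linear([t[0],t[1],.037],.04,until_force=12)
    z=bot.read_position()[2];print("z",z,hit,bot.read_ft_force(),bot.read_moment());return z
def release():
    p=bot.read_position();bot.set_gripper(.6);bot.move_linear([p[0],p[1],.2],.2)
E
python3 - <<'E'
from h import *
D=[np.load(f"o{i}.npz") for i in (0,1)]
for d in D:
    hsv=cv2.cvtColor(d["im"],cv2.COLOR_RGB2HSV);m=cv2.inRange(hsv,(15,110,90),(32,255,255))
    n,_,st,ce=cv2.connectedComponentsWithStats(m)
    L=[loc(at(ce[i],d["K"],d["E"],.0155)) for i in range(1,n) if 8<st[i,4]<150]
    L=np.array([l for l in L if max(abs(l))<.07]);print(len(L),L*1000,L.mean(0))
if pick():
    z=place(1)
    if z<.0405: release()
print(bot.read_clock(),bot.read_position())
E
```

```text
8 [[-56.0493 -35.9998]
 [-56.0004  36.2937]
 [-19.7468 -36.0223]
 [-19.8406  36.0441]
 [ 20.2695 -36.0874]
 [ 20.2226  35.9628]
 [ 56.2406 -36.0966]
 [ 56.3875  35.9381]] [0.0002 0.    ]
8 [[-55.9296 -35.8948]
 [-55.6966  36.1069]
 [-19.7904 -36.0954]
 [-19.7834  36.0761]
 [ 19.974  -36.1284]
 [ 20.2551  35.952 ]
 [ 56.016  -36.055 ]
 [ 56.216   35.6078]] [ 0.0002 -0.0001]
seen 4 ok 4
relay [ 0.4762 -0.1234] (63.081382751464844, 42.578575134277344) -0.9659870503366941
width 37.26469954763873 f 46.04750990867615
z 0.041551210349768095 True [-2.3762 -2.1076  8.6147] [0.1931 0.2618 0.1128]
22.275 [0.4641 0.2601 0.0416]
```

```bash
python3 - <<'E'
from h import *
t=fx(-.038,.036,.037)
print(bot.move_linear(t,.02,until_force=20),bot.read_position(),bot.read_ft_force())
release()
look(fx(0,0,.05),PH,.42);im,K,E=cam("wrist");save(im,"p0")
for a,c in quad(mask(im,"blue")):
    p,s,y=rect(c,K,E,.070);print(loc(p),s,y)
print(bot.read_clock())
E
```

```text
True [0.4641 0.2602 0.0415] [-3.1006 -1.587  11.4365]
[-0.0377  0.0366] (63.37384796142578, 39.039066314697266) -0.10298337408892788
24.6
```

View pics/p0.png

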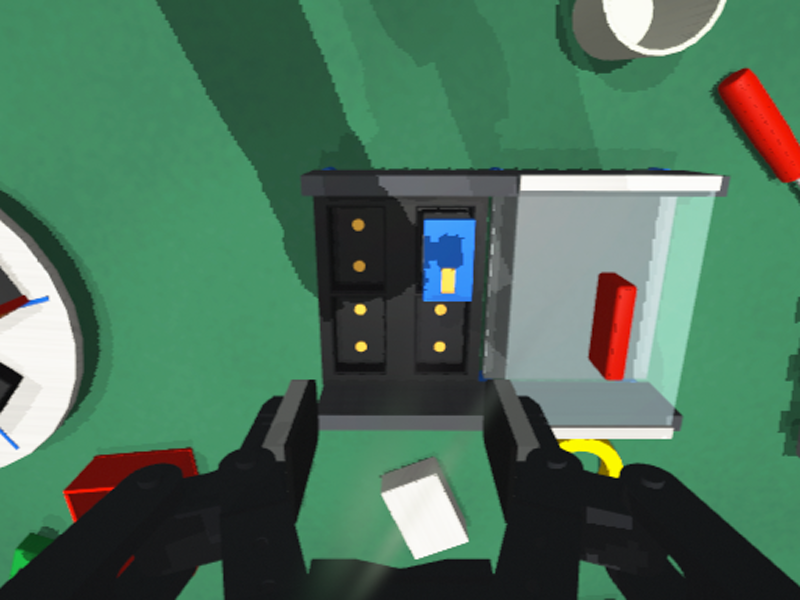

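The relay is centred in pocket 1 at (448,258) and lies square. The stop came 4 mm early, so I'll check its height by touching it with shut fingers, then carry on.

```bash
cat >> h.py <<'E'
def touch(k,f=15):
    x,y=POCK[k];t=fx(x,y,0);bot.set_gripper(0)
    bot.move_pose([t[0],t[1],.13],q(best(YAW,t)))
    h=bot.move_linear([t[0],t[1],.062],.04,until_force=f);z=bot.read_position()[2]
    bot.move_linear([t[0],t[1],.2],.2);print("touch",k,h,z);return z
E
python3 - <<'E'
from h import *
touch(1)
print(bot.read_clock())
E
```

```text
touch 1 True 0.07007405997893094
28.0333
```

It is fully seated, with its top at 0.070. Next, the remaining three.

```bash
python3 - <<'E'
from h import *
for k in (3,0,2):
    if not pick(): print("pick failed");break
    z=place(k)
    if z>.0445: print("not seated");break
    release();print(k,bot.read_clock())
look(fx(0,0,.05),PH,.42);im,K,E=cam("wrist");save(im,"p1")
for a,c in quad(mask(im,"blue")):
    p,s,y=rect(c,K,E,.070);print(loc(p),s,y)
look([TT[0],TT[1],.08],np.pi,.42);im,K,E=cam("wrist");save(im,"p2");np.savez("p2.npz",im=im,K=K,E=E)
print(bot.read_clock(),bot.read_position())
E
```

```text
seen 2 ok 2
relay [ 0.4196 -0.1629] (64.46063995361328, 38.616966247558594) 0.9036414505325303
width 37.140873124626445 f 45.51884651184082
z 0.041611308377407535 True [-1.1674 -1.2315  7.6531] [0.1374 0.295  0.0973]
3 38.3583
seen 2 ok 2
relay [ 0.5668 -0.1998] (63.045387268066406, 40.06035614013672) -1.444218069494788
width 37.37342325614264 f 45.92743992805481
z 0.03896185459531214 True [-1.1749 -0.0006  4.8199] [ 0.0108 -0.0105  0.0411]
0 48.85
seen 1 ok 1
relay [ 0.4069 -0.2208] (64.34198760986328, 39.12177658081055) 0.11051476036215857
width 37.39366007927265 f 45.70817291736603
z 0.03893066166567722 True [-0.8917  0.2597  3.8013] [0.0051 0.0896 0.0358]
2 58.4917
[0.0368 0.0361] (65.73004913330078, 39.44295120239258) -0.11642794337802975
[ 0.0359 -0.0357] (64.36945343017578, 38.51803970336914) -0.10948188662288505
[-0.0381  0.0366] (63.332462310791016, 38.891178131103516) -0.10202956294451582
[-0.0381 -0.0355] (63.421512603759766, 39.184425354003906) -0.1001444443669035
61.4083 [ 0.4349 -0.2066  0.3358]
```

```bash
python3 - <<'E'
from h import *
for k in (3,2,0): touch(k)
print(bot.read_clock())
E
```

```text
touch 3 True 0.0700507527550039
touch 2 True 0.07007328852397866
touch 0 True 0.07004437818292897
71.6583
```

View pics/p2.png

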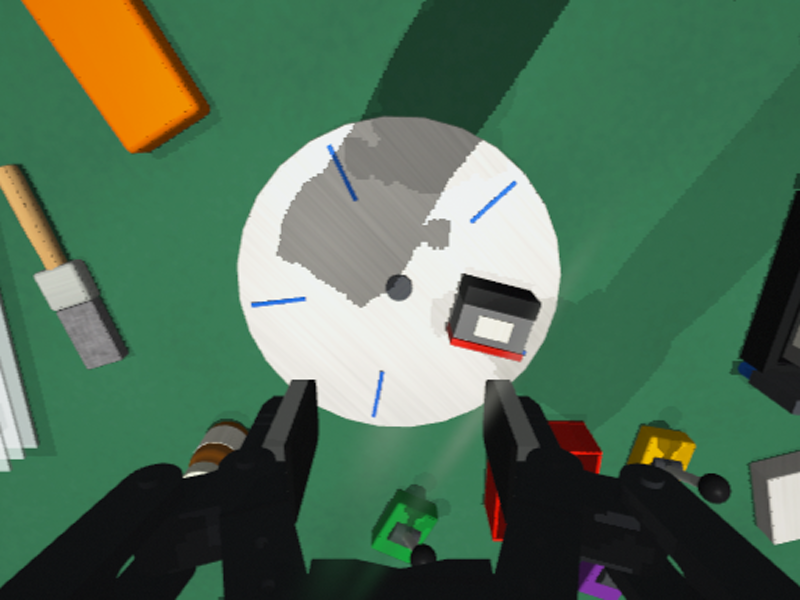

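All four relays are seated, each top at 0.070. The platter has turned, and the reject is now alone at (494,318). The blue strokes are marks on the platter. Next I'll shut the cover, then take close views of the reject, bin and lever.

```bash
python3 - <<'E'
from h import *
bot.set_gripper(.6,40)
bot.move_pose(fx(0,.1495,.18),q(PH))
print(bot.move_linear(fx(0,.1495,.100),.1,until_force=15))
bot.set_gripper(0,40);print(bot.read_gripper_width(),loc(bot.read_position()))
print(bot.move_linear(fx(0,-.006,.100),.08,until_force=30),loc(bot.read_position()),bot.read_ft_force())
bot.set_gripper(.6);bot.move_linear(fx(0,0,.2),.2)
d=np.load("p2.npz");p=at((497*.64,322*.64),d["K"],d["E"],.078);print("rej approx",p)
bot.move_pose([p[0]+.081,p[1],.25],q(np.pi));bot.wait(.5)
im,K,E=cam("wrist");np.savez("r0.npz",im=im,K=K,E=E)
u=proj(p,K,E);print(u);x,y=u.astype(int);x0,y0=max(x-80,0),max(y-60,0);print(x0,y0)
cv2.imwrite("pics/r0.png",cv2.resize(im[y0:y0+120,x0:x0+160,::-1],(800,600),interpolation=cv2.INTER_CUBIC))
for i,o in enumerate((-.06,.06)):
    bot.move_pose([.60,0+o,.30],q(np.pi));bot.wait(.3);im,K,E=cam("wrist");np.savez(f"b{i}.npz",im=im,K=K,E=E);save(im,f"b{i}")
print(bot.read_clock())
E
```

```text
False
0.1520452720192849 [0.0003 0.1495]
False [ 0.0001 -0.0006] [-0.6702 17.1658  1.9572]
rej approx [ 0.5076 -0.1244  0.078 ]
[255.171   82.2249]
175 22
81.1167
```

View pics/r0.png

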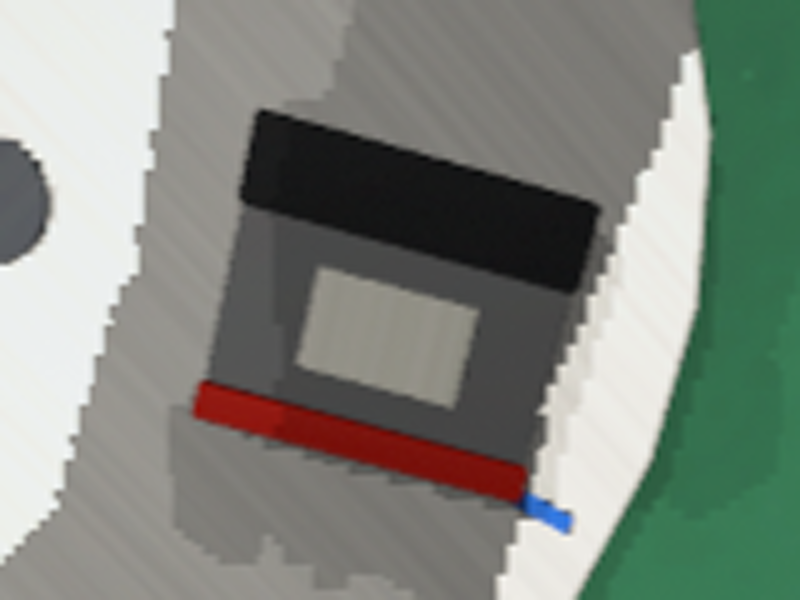

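View pics/b0.png

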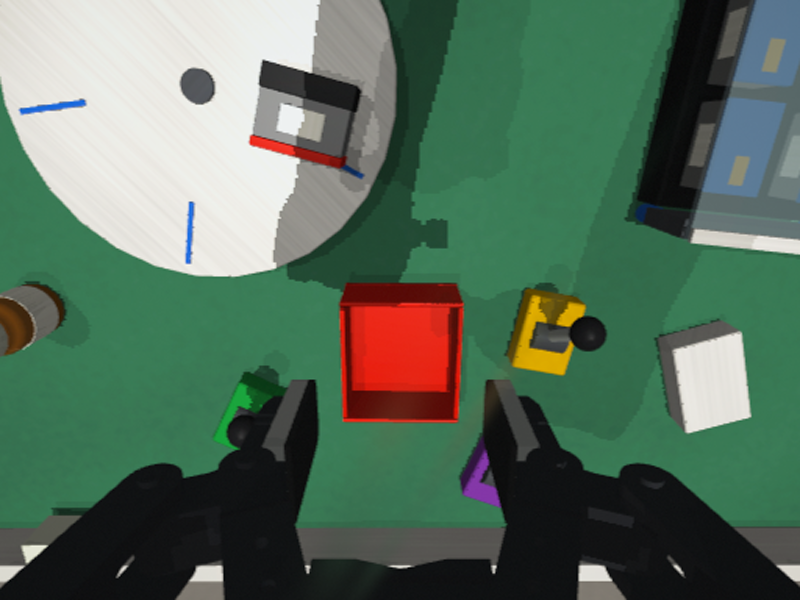

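View pics/b1.png

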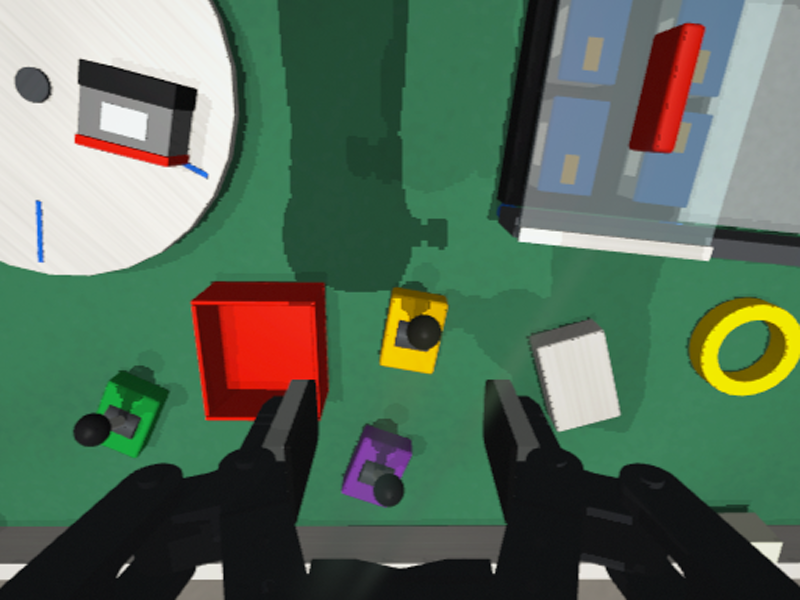

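The cover is shut, with the handle at -0.6 mm. In r0 the reject's top face has corners at about (262,108), (600,207), (527,500) and (195,415). In b0 the bin rim runs (340,304) to (461,421), the yellow base is at (547,332) and its knob at (587,333). In b1 the base is at (414,331) and the knob at (425,333). The lever leans to world +y, so the throw goes toward -y. The purple and green bases stay untouched.

```bash
python3 - <<'E'
from h import *
d=np.load("r0.npz")
C=np.array([(262,108),(600,207),(527,500),(195,415)])/5+[175,22]
P=np.array([at(u,d["K"],d["E"],.078) for u in C]);print("rej corners",P[:,:2],"c",P.mean(0),[np.linalg.norm(P[i]-P[i-1]) for i in range(4)])
v=P[1]-P[0]+P[2]-P[3];print("yaw long",np.arctan2(v[1],v[0]))
B=[np.load(f"b{i}.npz") for i in (0,1)]
def t(n,a,b): X,e=tri([(np.array(a)*.64,B[0]["K"],B[0]["E"]),(np.array(b)*.64,B[1]["K"],B[1]["E"])]);print(n,X,e);return X
t("bin TL",(341,304),(192,303));t("bin TR",(462,303),(327,303));t("bin BR",(460,421),(327,421));t("bin BL",(343,421),(206,420))
t("knob",(587,333),(425,333))
c=[t("base",*x) for x in [((528,289),(394,289)),((585,302),(447,297)),((565,375),(434,373)),((509,362),(381,366))]];print(np.mean(c,0))
t("rej redL",(250,143),(76,144));t("rej redR",(344,167),(186,163));t("rej lab TL",(282,103),(104,102))
E
```

```text
rej corners [[ 0.4752 -0.1489]
 [ 0.4915 -0.0885]
 [ 0.5434 -0.1005]
 [ 0.5278 -0.1629]] c [ 0.5095 -0.1252  0.078 ] [np.float64(0.0544184130055938), np.float64(0.06256620587301663), np.float64(0.05325671566919193), np.float64(0.06437209598903398)]
yaw long 1.3163556299647807
bin TL [ 0.651  -0.1075  0.0556] 0.00011182909152335247
bin TR [ 0.6646 -0.0054  0.0148] 0.0005601112141658517
bin BR [ 0.7674 -0.0066  0.0416] 0.0006455317093129439
bin BL [ 0.7592 -0.1101  0.0537] 0.0002014678223708395
knob [0.6618 0.0777 0.0926] 0.0005314051730861825
base [0.654  0.0539 0.0074] 0.0005624357274173637
base [0.6588 0.1    0.0229] 0.0016020235441524758
base [0.7309 0.0902 0.0214] 0.0002740999999704984
base [0.7263 0.0413 0.0099] 0.0024768114438880637
[0.6925 0.0713 0.0154]
rej redL [ 0.5278 -0.1626  0.0776] 0.0006783976063905165
rej redR [ 0.5442 -0.1024  0.0444] 0.0010585775970939223
rej lab TL [ 0.5016 -0.1391  0.0765] 1.4690647260261908e-05
```

Correction: by triangulation the knob (0.662, 0.078, z 0.093) stands on the world -x side of the base centre (0.6925, 0.071). So the throw runs along about +x, at yaw -0.15, as the base's long edges show. Next, the reject.

```bash
python3 - <<'E'
from h import *
for i,cs in ((0,[(341,304),(462,304),(460,421),(343,421)]),):
    b=np.load(f"b{i}.npz");P=np.array([at(np.array(u)*.64,b["K"],b["E"],.055)[:2] for u in cs]);print(P,P.mean(0))
bc=P.mean(0)
assert np.hypot(*(bc-[.705,-.06]))<.012
# fresh look at the reject
p0=np.array([.5095,-.1252]);bot.move_pose([p0[0]+.081,p0[1],.25],q(np.pi));bot.wait(.3)
im,K,E=cam("wrist");rd=max(quad(mask(im,"red")),key=lambda x:x[0]*(np.hypot(*(rect(x[1],K,E,.078)[0]-p0))<.06))
r0=np.load("r0.npz");ro=max(quad(mask(r0["im"],"red")),key=lambda x:x[0]*(np.hypot(*(rect(x[1],r0["K"],r0["E"],.078)[0]-p0))<.06))
a,b=rect(rd[1],K,E,.078),rect(ro[1],r0["K"],r0["E"],.078);print(a,b)
assert np.hypot(*(a[0]-b[0]))<.004
phi=best(1.316,p0);bot.set_gripper(.86,50)
bot.move_pose([*p0,.15],q(phi))
h=bot.move_linear([*p0,.053],.1,until_force=15);print(h,bot.read_position())
assert not h
bot.set_gripper(0,50);print(bot.read_gripper_width()*85,bot.read_finger_force())
bot.move_linear([*p0,.2],.15);print(bot.read_gripper_width()*85,bot.read_finger_force())
ph=best(np.pi/2-.02,bc)
bot.move_pose([*bc,.2],q(ph))
print(bot.move_linear([*bc,.032],.1,until_force=15),bot.read_position())
bot.set_gripper(.73);bot.move_linear([*bc,.22],.15)
bot.move_pose([.60,-.02,.30],q(np.pi));bot.wait(.3);im,K,E=cam("wrist");save(im,"c0")
print(bot.read_clock())
E
```

```text
[[ 0.6511 -0.1076]
 [ 0.6513 -0.0106]
 [ 0.7584 -0.0084]
 [ 0.7582 -0.1099]] [ 0.7047 -0.0591]
(array([ 0.5325, -0.1321]), (63.22844314575195, 6.912719249725342), np.float64(1.3155634952955557)) (array([ 0.5324, -0.1325]), (62.6837158203125, 6.84171199798584), np.float64(1.3135741139612662))
False [ 0.51   -0.1254  0.0535]
53.79834710500448 53.55610907077789
53.617278243922925 52.69422233104706
False [ 0.7053 -0.0592  0.0328]
94.2417
```

View pics/c0.png

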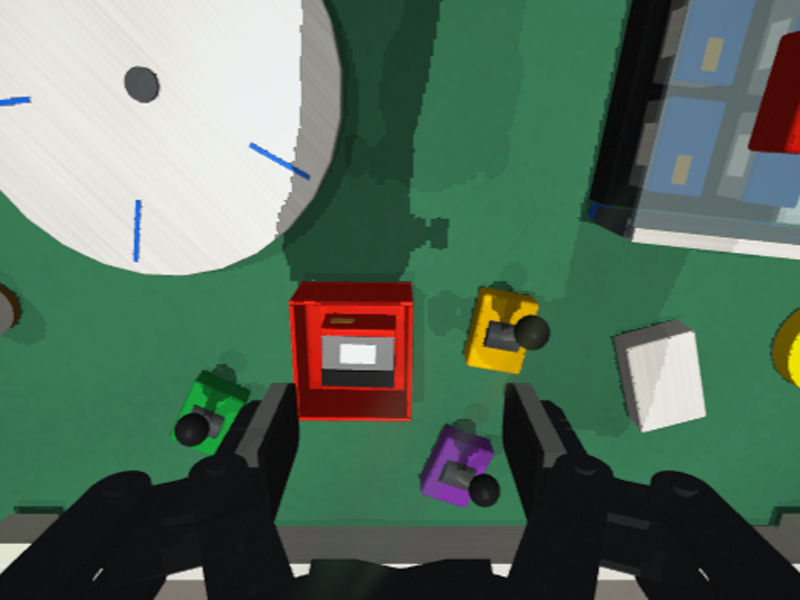

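The reject lies flat in the bin at (357,350). Now the lever, pushed along base +x with shut fingers.

```bash
python3 - <<'E'
from h import *
a=-.155;c=np.array([.6925,.0715]);d=np.array([np.cos(a),np.sin(a)]);P=lambda x,z:[*(c+d*x),z]
bot.set_gripper(0)
bot.move_pose(P(-.078,.16),q(np.pi+a))
print(bot.move_linear(P(-.078,.072),.1,until_force=10))
h=bot.move_linear(P(.045,.072),.05,until_force=25);p=bot.read_position()
print(h,p,(p[:2]-c)@d,bot.read_ft_force())
bot.move_linear([*(p[:2]-d*.02),p[2]],.08);bot.move_linear([*(p[:2]-d*.02),.2],.2)
T=[]
for i,o in enumerate((-.04,.04)):
    bot.move_pose([.60,.02+o,.30],q(np.pi));bot.wait(.3);im,K,E=cam("wrist");save(im,f"d{i}");np.savez(f"d{i}.npz",im=im,K=K,E=E)
print(bot.read_clock())
E
```

```text
False
True [0.7031 0.0695 0.0701] 0.010786855617119506 [-4.4807 -0.5413  5.5933]
101.3333
```

View pics/d0.png

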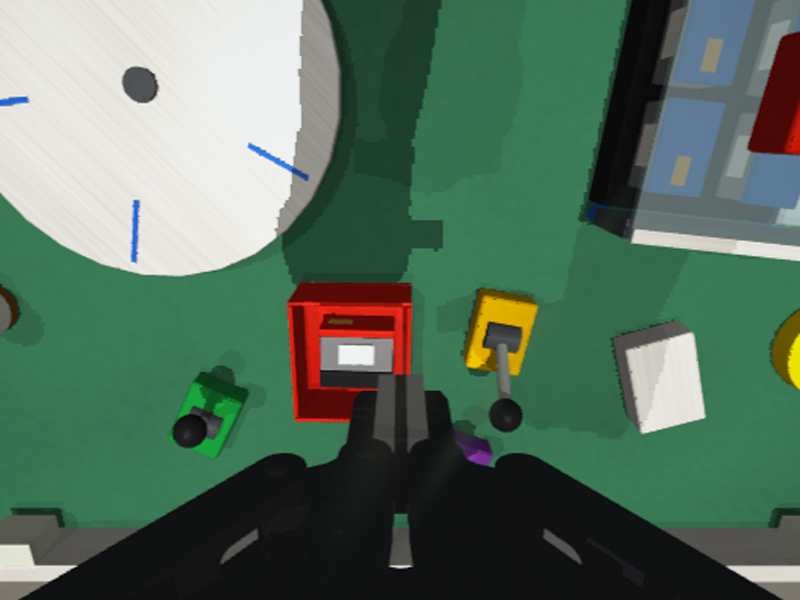

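The lever now leans the far way, with its knob at (506,415), and the push ended against the stop. A quick check of the angle before I hand in.

```bash
python3 - <<'E'
from h import *
a=-.155;c=np.array([.6925,.0715]);d=np.array([np.cos(a),np.sin(a)])
D=[np.load(f"d{i}.npz") for i in (0,1)];U=[]
for i,(D_,x) in enumerate(zip(D,(506,398))):
    g=cv2.cvtColor(D_["im"],cv2.COLOR_RGB2GRAY);y0,x0=int(415*.64)-14,int(x*.64)-14
    m=cv2.morphologyEx(cv2.inRange(g[y0:y0+28,x0:x0+28],0,45),cv2.MORPH_OPEN,np.ones((5,5),np.uint8))
    M=cv2.moments(m,True);print(M["m00"],M["m10"]/M["m00"]+x0,M["m01"]/M["m00"]+y0);U.append((M["m10"]/M["m00"]+x0,M["m01"]/M["m00"]+y0))
X,e=tri([(U[i],D[i]["K"],D[i]["E"]) for i in (0,1)]);print(X,e)
for z in(.085,.092):print(z,(at(U[0],D[0]["K"],D[0]["E"],z)[:2]-c)@d)
E
```

```text
340.0 323.36764705882354 265.18823529411765
196.0 256.0 264.5
[0.7191 0.0594 0.1102] 0.00025092857463812916
0.085 0.04182991186001512
0.092 0.03795110359199357
```

```bash
python3 - <<'E'
from h import *
a=-.155;c=np.array([.6925,.0715]);d=np.array([np.cos(a),np.sin(a)]);P=lambda x,z:[*(c+d*x),z]
bot.move_pose(P(-.02,.16),q(np.pi+a))
bot.move_linear(P(-.02,.072),.1,until_force=10)
h=bot.move_linear(P(.045,.072),.04,until_force=32);p=bot.read_position()
print(h,p,(p[:2]-c)@d,bot.read_ft_force())
bot.move_linear([*(p[:2]-d*.02),p[2]],.08);bot.move_linear([*(p[:2]-d*.02),.25],.2)
bot.move_pose([.55,.05,.3],q(np.pi));bot.wait(.5)
print(bot.read_clock(),bot.close_job())
E
```

```text
True [0.7034 0.0696 0.0704] 0.011037233544667898 [-4.9775 -0.2514  6.3481]
the job is handed in; nothing more can be done
106.65 None
```

The job is handed in at 106.65 s on the robot's clock: all four blue relays are seated, the cover is shut, the lever is thrown against its stop and the reject lies in the bin; no verdict came back.

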